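# Load the sample carrier

### The job

Load the sample carrier for the courier: put the specimen cup, the white bottle, the dropper bottle and the capped tube from the yellow rack each into the white insert whose well is made for it, so that each stands upright on the bottom of its own well. Keep them upright all the way, as they would leak, and leave the yellow rack and the roll of labels where they are.

Things in the scene. Friction and masses are not known exactly. Their poses are not given: they have to be found in the camera images.
- cup: specimen cup: short wide round white pot with a broad screw lid, 63 mm across the lid and 65 mm high; the lid is the topmost 16 mm; the body below it tapers from 56 mm under the lid to 49 mm at the foot. Origin: centre of its underside, z up. Loose, upright. A tub and printers up to 0.22 m high stand right of and beyond the tray: carry above them.
- bottle: white plastic bottle with a white screw cap: round, 47 mm diameter, 110 mm high, body straight to 70 mm, then sloping in, cap 27 mm diameter on top. Origin: centre of its underside, z up. Loose, upright. A tub and printers up to 0.22 m high stand right of and beyond the tray: carry above them.
- dropper: small brown dropper bottle with black rubber-bulb top: round body 33 mm diameter, straight up to about 55 mm, then narrowing to a 24 mm collar; 102 mm high in all. Origin: centre of its underside, z up. Loose, upright. A tub and printers up to 0.22 m high stand right of and beyond the tray: carry above them.
- tube: capped sample tube standing in the yellow rack (the only one there): barrel 13 mm diameter, cap 17 mm diameter, 17 mm long, 88 mm high in all. Origin: its lower end, on the axis, z up. At the start its lower end is 8 mm above the desk and its cap stands clear of the rack; it lifts straight out.
- insert_a_seat (a point): white square insert block, 80 x 80 mm, top face 48 mm above the desk, fixed; one of four set 2 x 2, in any order, 82 mm apart, in a grey tray 174 mm square. Its round well: 62 mm bore, flared at 45 degrees to 72 mm in the top 5 mm, for the specimen cup. Point: centre of the well's bottom (black rubber pad), 34 mm below the block's top, 14 mm above the desk; z up, x and y along the block's sides.
- insert_b_seat (a point): white square insert block, 80 x 80 mm, top face 48 mm above the desk, fixed; one of four set 2 x 2, in any order, 82 mm apart, in a grey tray 174 mm square. Its round well: 52 mm bore, flared at 45 degrees to 62 mm in the top 5 mm, for the white bottle. Point: centre of the well's bottom (black rubber pad), 34 mm below the block's top, 14 mm above the desk; z up, x and y along the block's sides.
- insert_c_seat (a point): white square insert block, 80 x 80 mm, top face 48 mm above the desk, fixed; one of four set 2 x 2, in any order, 82 mm apart, in a grey tray 174 mm square. Its round well: 38 mm bore, flared at 45 degrees to 48 mm in the top 5 mm, for the dropper bottle. Point: centre of the well's bottom (black rubber pad), 34 mm below the block's top, 14 mm above the desk; z up, x and y along the block's sides.
- insert_d_seat (a point): white square insert block, 80 x 80 mm, top face 48 mm above the desk, fixed; one of four set 2 x 2, in any order, 82 mm apart, in a grey tray 174 mm square. Its round well: 18 mm bore, flared at 45 degrees to 30 mm in the top 6 mm, for the sample tube. Point: centre of the well's bottom (black rubber pad), 34 mm below the block's top, 14 mm above the desk; z up, x and y along the block's sides.
- yellow_rack: yellow tube rack, 56 x 118 x 42 mm, 140 g, loose, with two rows of five holes, where the tube stands at the start; to be left in place. Origin: centre of its underside; y along its length.
- label_roll: spare roll of white labels standing on end, 64 mm diameter, 51 mm high, loose; to be left in place. Origin: centre of its underside.

How it is judged:
By the outcome, as a careful person would: the job done as asked, in the order asked, and still so for the second after the job is handed in, with the robot touching nothing.
It also fails if it takes over 136 s, if anything falls off the work surface, if the arm or the gripper's body presses on something with over 40 N, if the wrist force passes 120 N, or if a joint passes its speed limit or range.

### The arm

A 6-joint arm with a two-finger parallel gripper is mounted at the origin on the work surface; the furniture and walls round the work are solid. World frame = base frame: x ahead of the robot, y to its left, z up, the work surface at z = 0. Lengths are in mm, angles in rad, forces in N, time in s.
With the tool pointing down it reaches from about 300 to 775 mm from the base axis. Payload 14.6 kg.
Tool frame: the origin (TCP) lies at the very end of the fingers, on their centre line; the grasp point (between the pads) lies 19 mm behind it; z points along the fingers, y is the line along which they close (so a half turn about z gives the same grasp; the last joint's range is limited). The gripper opens to 94 mm and grips with 3 to 60 N. Pads are 16 mm wide; open, the fingers measure 119 mm over their backs; the gripper's body (75 mm by 177 mm) begins 78 mm behind the grasp point.
Start: joints at [-1.37, 0.3, 1.521, -0, 1.321, -0.067], TCP at [145.529, -530.387, 205.446] pointing down, gripper open.
Joint ranges: [-3.03, 3.03], [-0.79, 2.21], [0.23, 2.52], [-1.04, 4.18], [0, 3.07], [-2.55, 2.55]. Speed limits (rad/s): [2.22, 2.22, 2.57, 3.14, 3.14, 3.14].

### API

Orientations are given as [roll, pitch, yaw] about the fixed x, y, z axes, in that order (R = Rz(yaw) Ry(pitch) Rx(roll)).
In Python, from cell import manip gives the robot as it stands.
- The arm moves only by the tool servo_tool, never from a script. Its argument "motion" is a list that holds one entry, the list of rows, each a list of 7 numbers: the shift along the world's x, y, z as a fraction of full scale, then the turn, a rotation vector about the world's x, y, z as a fraction of full scale, then the closure, from 0 (fully open) to 1 (shut). In form: [[[x, y, z, rx, ry, rz, gripper], ...]]. A call has 1 to 10 rows; each row is the pose to reach, as a shift and turn from the pose commanded when the call began, turning the shorter way round; what a row does not reach only later rows make up. Full scale, the value 1, is 0.5 m for a shift and pi rad for a turn. A row lasts 1/10 s, in which the tool goes at most 50 mm and 8.59 degrees, less where a joint would pass 70% of its speed; a pose out of reach is approached as far as the arm can. A call with a number of a shift or a turn outside -1 to 1 is refused whole. A call with a gripper value outside its range is refused whole. The fingers move at their own pace and stop on an object; "newtons" is the grip in N (left out, the last holds). Time passes only in rows, so rows that repeat a pose let the fingers close. It gives the time, the measured TCP pose, the force, the opening and the grip force at its end, in the units of the state.
- manip.read_state(): the state, without advancing time (a new reading comes with each control period).
- manip.camera(name): name is "scene" or "top"; returns a dict with "frame" (420x560x3 uint8, red, green, blue), "range_z" (420x560 float32, mm along the optical axis (not along the pixel's ray), 0 where there is no reading), "vfov" (degrees; the focal length in pixels is half the picture's height over the tangent of half this angle, whatever the lens; pixels are square), "cx", "cy" (the principal point, pixels), "cam_to_world" (4x4, takes a point from camera to world coordinates). Camera axes: x right, y down, z forward; pixel columns grow to the right and rows downward; lengths in mm; the calibration is good to about 2 mm. A picture is of the moment at which its call begins.
- manip.sign_off(): hands the job in; it is judged then, once.
The state is a dict: "clock": time; "joints": joint angles; "qd": joint speeds; "effort": joint torques, N m; "eef_pos": TCP position; "eef_rot": TCP orientation; "wrist_force": force on the tool from outside, world axes, zero at the start; "moment": the same for the moment, N m; "finger_gap": finger opening in mm; "finger_force": force on a finger pad.
Only numpy, scipy, OpenCV 4.12 (cv2) and the standard library are available. Lean on these libraries where they do the work, as an engineer would, in place of code of your own. Each camera call takes 0.05 s, during which the arm holds its last target. There are 200 camera calls.

## Working session

There is one attempt and no reset: what is moved stays moved. The work goes in short steps, Python scripts to look and compute and a tool call to move; the robot and the scene stay as the last step left them, time stands still between calls to the robot, and variables do not carry over. Pictures are saved under pics/ and viewed, at most 14 in all, crops included, and the job is handed in when it is done.

Besides the shell and the picture viewer there is one more tool, called after "Call:" as name([rows], argument=value, ...), one row to a line, values as JSON. servo_tool: Moves the arm, as the interface text tells. Its arguments: {"type":"object","properties":{"motion":{"type":"array"},"newtons":{"type":"number"}},"required":["motion"]}

```bash
mkdir -p pics
cat > h.py <<'E'
import numpy as np, cv2
from cell import manip
def shot(name):
    c=manip.camera(name); np.savez('%s.npz'%name,**c); return c
def pts(c):
    z=c['range_z'].astype(float); h,w=z.shape
    f=h/2/np.tan(np.radians(c['vfov'])/2)
    v,u=np.mgrid[:h,:w]
    p=np.stack([(u-c['cx'])/f*z,(v-c['cy'])/f*z,z,np.ones_like(z)],-1)@np.array(c['cam_to_world']).T
    p=p[...,:3]; p[z==0]=np.nan; return p
E
python3 - <<'E'
from h import *
for n in('scene','top'):
    c=shot(n); cv2.imwrite(f'pics/{n}0.png',cv2.resize(c['frame'][...,::-1],(784,588)))
    print(n,c['vfov'],np.round(c['cam_to_world'],3).tolist())
print(manip.read_state())
E
```

```text
scene 51.194903033834805 [[-0.868, -0.329, 0.373, 159.897], [-0.497, 0.578, -0.647, 564.789], [-0.003, -0.746, -0.666, 767.338], [0.0, 0.0, 0.0, 1.0]]
top 43.53424756283251 [[-0.027, -0.995, 0.093, 452.453], [-1.0, 0.028, 0.008, -147.6], [-0.011, -0.093, -0.996, 1392.818], [0.0, 0.0, 0.0, 1.0]]
{'clock': 0.1, 'joints': array([-1.36956185e+00,  3.00403188e-01,  1.52152305e+00, -2.02144495e-05,
        1.32069595e+00, -6.65939353e-02]), 'qd': array([-0.00044773, -0.00115251, -0.00236569,  0.00056083,  0.00030427,
        0.00046642]), 'effort': array([-3.99223090e-04, -5.32644761e+01, -3.53284800e+01,  7.09098321e-02,
        2.34447228e-02, -6.20206674e-05]), 'eef_pos': array([ 145.49864572, -530.15996129,  204.94812956]), 'eef_rot': array([-3.14056410e+00, -4.89731143e-05,  2.67833398e-01]), 'wrist_force': array([ 0.59040794,  0.0437088 , -0.01972972]), 'moment': array([-0.02482502, -0.02984306, -0.02711521]), 'finger_force': 0.0, 'finger_gap': 93.72429630923119}
```

View pics/top0.png

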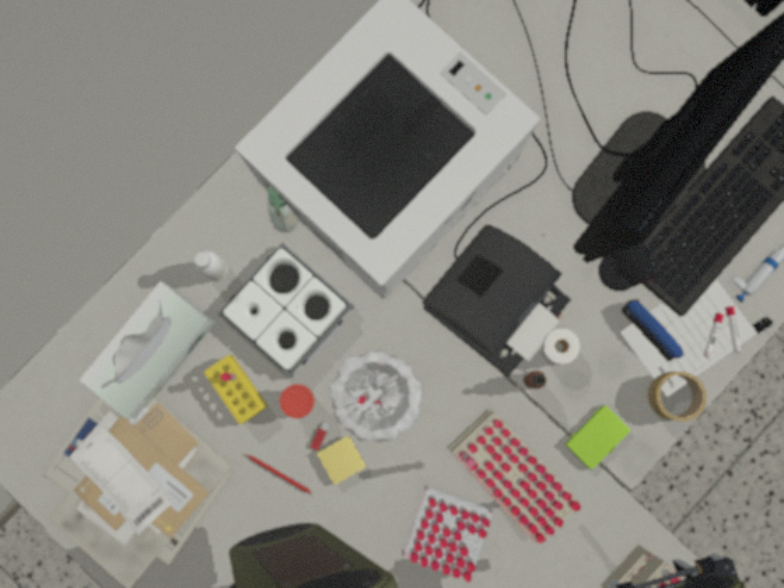

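View pics/scene0.png

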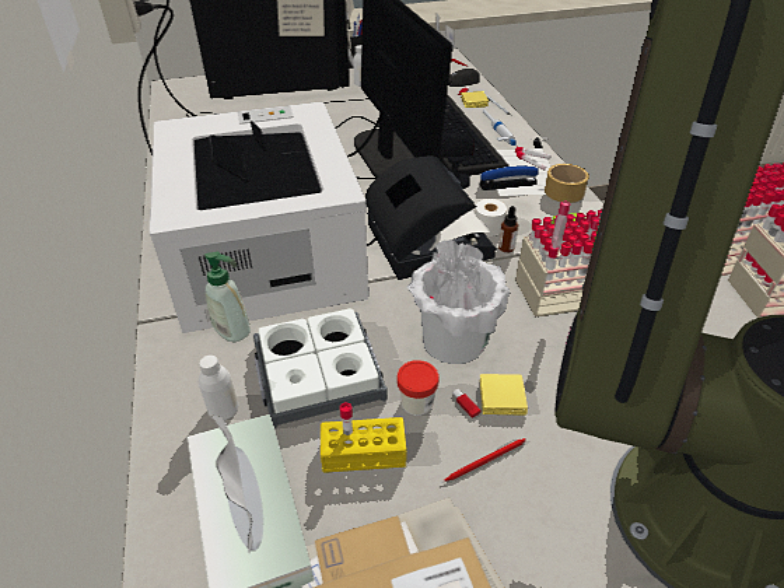

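The top view (784x588) shows the cup at (297,401), the bottle at (208,263), the dropper at (535,379) and the tube cap at (225,377). The wells are A (285,277), B (317,306), C (287,340) and D (254,310). The scene view agrees on all of these. Next I compute positions from both clouds.

```bash
cat > m.py <<'E'
from h import *
def block(p,lo,hi,c,r):
    d=np.linalg.norm(p[...,:2]-c,axis=-1); return (p[...,2]>lo)&(p[...,2]<hi)&(d<r)
def circ(q):
    (x,y),r=cv2.minEnclosingCircle(q[:,:2].astype(np.float32)); return np.round([x,y,r],1)
if __name__=='__main__':
  T=None
  for n in('top','scene'):
    c=dict(np.load(n+'.npz')); p=pts(c); f=c['frame'].astype(int)
    if n=='top':
        g=lambda u,v:p[int(v/1.4),int(u/1.4),:2]
        G=dict(cup=g(297,401),bottle=g(208,263),dropper=g(535,379),tube=g(225,377),tray=g(283,308),rack=g(235,390),roll=g(555,340))
        print({k:np.round(v) for k,v in G.items()})
    desk=p[(np.abs(p[...,2])<15)][:,2]; print(n,'desk',np.median(desk))
    # tray
    m=block(p,40,56,G['tray'],125); q=p[m]
    rc=cv2.minAreaRect(q[:,:2].astype(np.float32)); print('tray',rc,np.median(q[:,2]))
    for k,lo,hi,r in(('cup',55,80,50),('cup',5,45,45),('bottle',95,125,45),('bottle',10,70,40),('dropper',60,115,40),('dropper',8,50,30),('tube',72,105,22),('rack',36,48,75),('roll',45,60,45)):
        q=p[block(p,lo,hi,G[k],r)]
        if len(q)>3: print(k,lo,hi,len(q),'circ',circ(q),'med',np.round(np.median(q,0),1),'min',np.round(q.min(0)),'max',np.round(q.max(0)))
    print('rackrect',cv2.minAreaRect(p[block(p,36,48,G['rack'],75)][:,:2].astype(np.float32)))
E
python3 m.py
```

```text
{'cup': array([427.,  28.]), 'bottle': array([676., 177.]), 'dropper': array([ 455., -398.]), 'tube': array([473., 152.]), 'tray': array([599.,  58.]), 'rack': array([450., 146.]), 'roll': array([ 525., -441.])}
top desk 0.7032865127189325
tray ((596.89404296875, 52.61566925048828), (162.97120666503906, 162.31185913085938), 46.85388946533203) 47.422338018493065
cup 55 80 481 circ [427.4  29.3  31.4] med [427.1  29.7  63.9] min [397.  -1.  55.] max [457.  59.  72.]
cup 5 45 19 circ [427.1  26.7  44.4] med [420.6   4.5   6.4] min [386. -15.   5.] max [470.  54.  45.]
bottle 95 125 102 circ [680.8 187.7  13.2] med [680.7 186.7 108.6] min [669. 174.  95.] max [693. 200. 117.]
bottle 10 70 121 circ [680.3 185.4  23.4] med [669.3 169.3  42.1] min [658. 164.  11.] max [702. 200.  70.]
dropper 60 115 114 circ [ 453.7 -403.9   15.9] med [ 453.2 -400.5   75.7] min [ 438. -418.   60.] max [ 468. -388.  103.]
dropper 8 50 39 circ [ 451.9 -401.    17.4] med [ 453.3 -390.5   30.2] min [ 435. -404.    8.] max [ 469. -388.   48.]
tube 72 105 41 circ [474.3 150.5   8.2] med [474.8 149.   93.1] min [4
[... 937 characters left out ...]
691. 213.  70.]
dropper 60 115 112 circ [ 450.4 -399.4   13.9] med [ 449.5 -397.4   75.6] min [ 437. -413.   60.] max [ 464. -388.  104.]
dropper 8 50 145 circ [ 450.5 -397.4   17. ] med [ 447.6 -390.7   29.8] min [ 434. -405.    8.] max [ 467. -382.   49.]
tube 72 105 101 circ [471.1 152.3   8.2] med [469.5 154.5  92.6] min [463. 145.  72.] max [479. 160.  99.]
rack 36 48 1201 circ [449.5 149.   64.1] med [447.7 151.2  41.9] min [386.  93.  36.] max [513. 204.  47.]
roll 45 60 229 circ [ 512.9 -451.2   33.9] med [ 511.6 -445.5   50.4] min [ 481. -483.   45.] max [ 541. -417.   55.]
rackrect ((449.0807800292969, 148.39730834960938), (117.63552856445312, 58.59319305419922), 34.67045974731445)
```

```bash
cat > chk.py <<'E'
from h import *
P=[]
for n,o in(('top',[-1.2,.9,0]),('scene',[1.2,-.9,0])):
    P.append(pts(dict(np.load(n+'.npz'))).reshape(-1,3)+o)
P=np.vstack(P); P=P[np.isfinite(P[:,0])]; P=P[P[:,2]>4]
P=P[np.linalg.norm(P[:,:2],axis=1)>250]
targets=dict(cup=(426.3,30.1,38,94,34),A=(653.6,55.1,52,80,0),bottle=(679,189,39,80,27),B=(597.6,-4.7,53,62,0),dropper=(451.8,-400,37,60,20),C=(537.8,51.3,51,48,0),tube=(472.7,151.4,70,50,11),D=(593.8,111.1,76,32,0))
for k,(x,y,z,o,ex) in targets.items():
    ok=[]
    for deg in range(0,180,10):
        a=np.radians(deg); cl=np.array([np.sin(a),-np.cos(a)]); nx=np.array([np.cos(a),np.sin(a)])
        d=P[:,:2]-[x,y]; s=np.abs(d@cl); t=np.abs(d@nx); r=np.hypot(*d.T); zz=P[:,2]
        body=((s<98)&(t<48)&(zz>z+87)).sum(); 
        fing=((s>o/2-1)&(s<o/2+17)&(t<14)&(zz>z-1)&(r>ex)).sum()
        ok.append(f'{deg}:{body}/{fing}')
    print(k,' '.join(ok))
E
python3 chk.py
```

```text
cup 0:888/3 10:873/3 20:796/1 30:605/0 40:410/0 50:250/0 60:54/0 70:0/0 80:0/0 90:0/2 100:0/20 110:0/15 120:0/13 130:156/0 140:343/0 150:610/0 160:756/0 170:847/0
A 0:105/15 10:276/15 20:399/13 30:471/12 40:383/13 50:347/12 60:537/10 70:445/9 80:322/10 90:134/12 100:48/12 110:62/8 120:0/5 130:0/5 140:0/5 150:0/5 160:0/9 170:0/14
bottle 0:0/0 10:0/0 20:0/0 30:0/0 40:0/0 50:0/0 60:0/0 70:0/0 80:0/0 90:0/0 100:0/0 110:0/0 120:0/0 130:0/0 140:0/0 150:0/0 160:0/0 170:0/0
B 0:156/11 10:322/12 20:470/12 30:574/10 40:679/10 50:699/12 60:587/15 70:490/18 80:354/17 90:187/15 100:4/9 110:0/5 120:0/5 130:0/7 140:0/7 150:0/7 160:0/8 170:0/11
dropper 0:22/2 10:0/0 20:21/0 30:10/1 40:1/4 50:0/1 60:15/4 70:13/3 80:6/3 90:39/7 100:73/8 110:113/7 120:143/6 130:164/3 140:161/3 150:154/3 160:128/1 170:95/1
C 0:0/38 10:0/41 20:0/43 30:0/43 40:0/44 50:0/40 60:0/44 70:0/47 80:0/50 90:0/47 100:0/49 110:0/41 120:0/36 130:0/39 140:0/43 150:0/37 160:0/34 170:0/38
tube 0:0/0 10:0/0 20:0/0 30:0/0 40:0/0 50:0/0 60:0/0 70:0/0 80:0/0 90:0/0 100:0/0 110:0/0 120:0/0 130:0/0 140:0/0 150:0/0 160:0/0 170:0/0
D 0:0/0 10:0/0 20:0/0 30:0/0 40:0/0 50:0/0 60:0/0 70:0/0 80:0/0 90:0/0 100:0/0 110:0/0 120:0/0 130:0/0 140:0/0 150:0/0 160:0/0 170:0/0
```

Call:
servo_tool([
  [[0,0.05,0.1,0,0,0,0],[0.1,0.2,0.17,0,0,0.1,0],[0.2,0.4,0.17,0,0,0.2,0],[0.3,0.6,0.17,0,0,0.333,0],[0.3,0.6,0.17,0,0,0.333,0],[0.3,0.6,0.17,0,0,0.333,0],[0.3,0.6,0.17,0,0,0.333,0],[0.3,0.6,0.17,0,0,0.333,0],[0.3,0.6,0.17,0,0,0.333,0],[0.3,0.6,0.17,0,0,0.333,0]],
])

```text
clock: 1.1
eef_pos: [295.5, -230.4, 290.4]
eef_rot: [-3.141, 0.0, 1.312]
wrist_force: [-0.8, -0.1, 0.4]
finger_gap: 94.1
finger_force: 0.0
```

Call:
servo_tool([
  [[0.2616,0.521,0,0,0,0,0],[0.2616,0.521,0,0,0,0,0],[0.2616,0.521,0,0,0,0,0],[0.2616,0.521,0,0,0,0,0],[0.2616,0.521,0,0,0,0,0],[0.2616,0.521,0,0,0,0,0],[0.2616,0.521,0,0,0,0,0],[0.2616,0.521,0,0,0,0,0],[0.2616,0.521,0,0,0,0,0],[0.2616,0.521,0,0,0,0,0]],
])

```text
clock: 2.1
eef_pos: [426.2, 28.8, 290.5]
eef_rot: [3.141, 0.0, 1.311]
wrist_force: [-0.6, 0.1, 0.3]
finger_gap: 93.8
finger_force: 0.0
```

Call:
servo_tool([
  [[0,0,-0.1,0,0,0,0],[0,0,-0.2,0,0,0,0],[0,0,-0.3,0,0,0,0],[0,0,-0.4,0,0,0,0],[0,0,-0.45,0,0,0,0],[0,0,-0.48,0,0,0,0],[0,0,-0.5,0,0,0,0],[0,0,-0.5,0,0,0,0.1],[0,0,-0.5,0,0,0,0.2],[0,0,-0.5,0,0,0,0.25]],
], newtons=20)

```text
clock: 3.1
eef_pos: [426.9, 29.9, 41.4]
eef_rot: [3.14, -0.0, 1.314]
wrist_force: [-1.1, 0.4, -0.6]
finger_gap: 73.3
finger_force: 0.0
```

Call:
servo_tool([
  [[0,0,0,0,0,0,0.3],[0,0,0,0,0,0,0.35],[0,0,0,0,0,0,0.4],[0,0,0,0,0,0,0.5],[0,0,0,0,0,0,0.5],[0,0,0,0,0,0,0.5]],
])

```text
clock: 3.7
eef_pos: [426.7, 30.1, 40.9]
eef_rot: [3.141, -0.0, 1.314]
wrist_force: [-0.3, -0.6, 6.0]
finger_gap: 62.2
finger_force: 20.0
```

Call:
servo_tool([
  [[0,0,0.01,0,0,0,0.5],[0,0,0.04,0,0,0,0.5],[0,0,0.1,0,0,0,0.5],[0,0,0.17,0,0,0,0.5],[0,0,0.25,0,0,0,0.5],[0,0,0.33,0,0,0,0.5],[0,0,0.4,0,0,0,0.5],[0,0,0.46,0,0,0,0.5],[0,0,0.49,0,0,0,0.5],[0,0,0.5,0,0,0,0.5]],
])

```text
clock: 4.7
eef_pos: [426.5, 30.1, 292.0]
eef_rot: [3.14, -0.001, 1.314]
wrist_force: [0.7, 0.3, -1.5]
finger_gap: 61.7
finger_force: 20.0
```

Call:
servo_tool([
  [[0.02,0,0,0,0,0.02,0.5],[0.06,0.01,0,0,0,0.06,0.5],[0.12,0.01,0,0,0,0.1,0.5],[0.18,0.02,0,0,0,0.14,0.5],[0.24,0.03,0,0,0,0.18,0.5],[0.3,0.04,0,0,0,0.22,0.5],[0.36,0.05,0,0,0,0.26,0.5],[0.41,0.05,0,0,0,0.3,0.5],[0.44,0.05,0,0,0,0.34,0.5],[0.4546,0.05,0,0,0,0.36,0.5]],
])

```text
clock: 5.7
eef_pos: [654.3, 55.1, 288.2]
eef_rot: [-3.14, -0.002, 2.45]
wrist_force: [0.3, -0.2, -2.1]
finger_gap: 62.0
finger_force: 20.0
```

Call:
servo_tool([
  [[0,0,-0.02,0,0,0,0.5],[0,0,-0.06,0,0,0,0.5],[0,0,-0.12,0,0,0,0.5],[0,0,-0.18,0,0,0,0.5],[0,0,-0.24,0,0,0,0.5],[0,0,-0.29,0,0,0,0.5],[0,0,-0.33,0,0,0,0.5],[0,0,-0.36,0,0,0,0.5],[0,0,-0.38,0,0,0,0.5],[0,0,-0.38,0,0,0,0.5]],
])

```text
clock: 6.7
eef_pos: [652.9, 55.1, 99.1]
eef_rot: [-3.14, -0.002, 2.444]
wrist_force: [-0.2, -0.2, -0.6]
finger_gap: 61.7
finger_force: 20.0
```

Run:
```python
from h import *
a=shot('scene')['frame'][170:330,130:330]; b=shot('top')['frame'][150:290,110:310]
w=cv2.hconcat([cv2.resize(a,(400,320),interpolation=2),cv2.resize(b,(400,320),interpolation=2)])
cv2.imwrite('pics/a1.png',w[...,::-1])
```

```text
(no output)
```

View pics/a1.png

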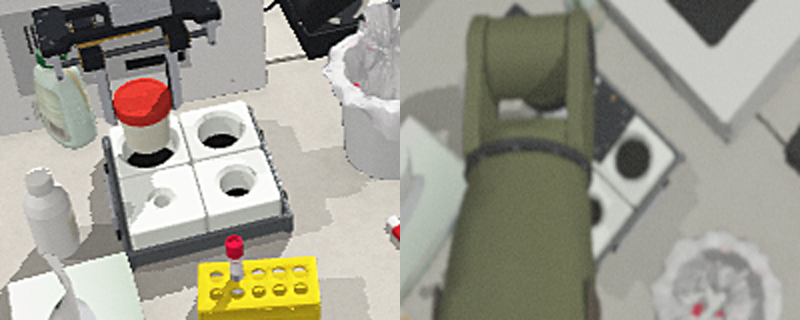

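The scene view shows the cup upright in the fingers, foot centred over well A at (148,135), with the gripper clear of the printer and soap bottle.

Call:
servo_tool([
  [[0,0,-0.02,0,0,0,0.5],[0,0,-0.04,0,0,0,0.5],[0,0,-0.055,0,0,0,0.5],[0,0,-0.07,0,0,0,0.5],[0,0,-0.08,0,0,0,0.5],[0,0,-0.086,0,0,0,0.5],[0,0,-0.09,0,0,0,0.5],[0,0,-0.09,0,0,0,0.5],[0,0,-0.09,0,0,0,0.5]],
])

```text
clock: 7.7
eef_pos: [653.8, 55.1, 55.7]
eef_rot: [3.141, 0.0, 2.445]
wrist_force: [-0.8, 0.5, 0.5]
finger_gap: 61.8
finger_force: 20.0
```

Call:
servo_tool([
  [[0,0,-0.003,0,0,0,0.5],[0,0,-0.003,0,0,0,0.5],[0,0,-0.003,0,0,0,0.32],[0,0,-0.003,0,0,0,0.28],[0,0,-0.003,0,0,0,0.22],[0,0,-0.003,0,0,0,0.15],[0,0,-0.003,0,0,0,0.15]],
])

```text
clock: 8.4
eef_pos: [653.6, 55.1, 53.9]
eef_rot: [-3.141, -0.0, 2.445]
wrist_force: [0.0, -0.3, 0.3]
finger_gap: 79.4
finger_force: 0.0
```

Call:
servo_tool([
  [[0,0,0.02,0,0,0,0.15],[0,0,0.06,0,0,0,0.15],[0,0,0.12,0,0,0,0.15],[0,0,0.2,0,0,0,0.15],[0,0,0.28,0,0,0,0.15],[0,0,0.36,0,0,0,0.15],[0,0,0.44,0,0,0,0.15],[0,0,0.473,0,0,0,0.15],[0,0,0.473,0,0,0,0.15]],
])

```text
clock: 9.3
eef_pos: [654.1, 55.2, 294.1]
eef_rot: [3.138, 0.004, 2.445]
wrist_force: [0.0, -0.7, -0.2]
finger_gap: 79.9
finger_force: 0.0
```

Call:
servo_tool([
  [[0.01,0.06,0,0,0,0.03,0.15],[0.02,0.12,0,0,0,0.06,0.15],[0.03,0.2,0,0,0,0.09,0.15],[0.0508,0.268,0,0,0,0.111,0.15],[0.0508,0.268,0,0,0,0.111,0.15],[0.0508,0.268,0,0,0,0.111,0.15],[0.0508,0.268,-0.1,0,0,0.111,0.15],[0.0508,0.268,-0.2,0,0,0.111,0.15],[0.0508,0.268,-0.25,0,0,0.111,0.15],[0.0508,0.268,-0.25,0,0,0.111,0.15]],
])

```text
clock: 10.3
eef_pos: [677.3, 187.3, 160.9]
eef_rot: [-3.137, -0.006, 2.792]
wrist_force: [0.1, -0.0, 1.0]
finger_gap: 79.7
finger_force: 0.0
```

Run:
```python
from h import *
a=shot('scene')['frame'][170:330,100:300]
cv2.imwrite('pics/b1.png',cv2.resize(a,(600,480),interpolation=2)[...,::-1])
```

```text
(no output)
```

View pics/b1.png

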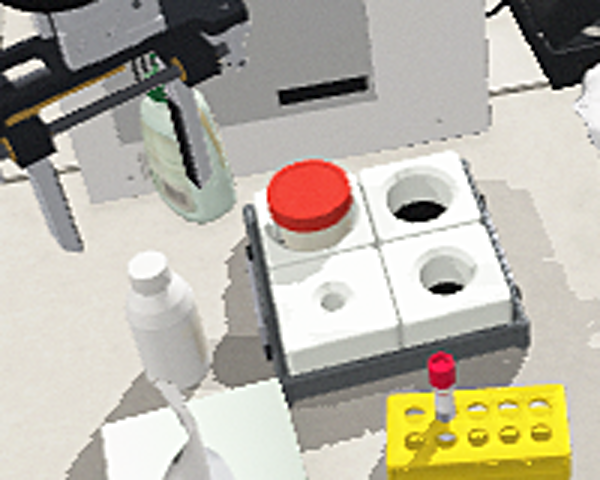

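The cup is seated upright in well A at (308,205). The bottle at (165,310) lies below the open fingers.

Call:
servo_tool([
  [[0,0,-0.05,0,0,0,0.15],[0,0,-0.12,0,0,0,0.15],[0,0,-0.18,0,0,0,0.15],[0,0,-0.22,0,0,0,0.15],[0,0,-0.25,0,0,0,0.15],[0,0,-0.25,0,0,0,0.15],[0,0,-0.25,0,0,0,0.3],[0,0,-0.25,0,0,0,0.4],[0,0,-0.25,0,0,0,0.45],[0,0,-0.25,0,0,0,0.5]],
], newtons=15)

```text
clock: 11.35
eef_pos: [679.3, 189.2, 41.3]
eef_rot: [3.141, 0.001, 2.794]
wrist_force: [-0.6, 0.2, 0.9]
finger_gap: 51.1
finger_force: 0.0
```

Call:
servo_tool([
  [[0,0,0,0,0,0,0.55],[0,0,0,0,0,0,0.6],[0,0,0,0,0,0,0.65],[0,0,0,0,0,0,0.65],[0,0,0,0,0,0,0.65]],
])

```text
clock: 11.85
eef_pos: [679.2, 189.1, 40.9]
eef_rot: [3.141, 0.001, 2.794]
wrist_force: [-0.7, -0.5, 4.9]
finger_gap: 45.4
finger_force: 15.0
```

Call:
servo_tool([
  [[0,0,0.01,0,0,0,0.65],[0,0,0.04,0,0,0,0.65],[0,0,0.1,0,0,0,0.65],[0,0,0.17,0,0,0,0.65],[0,0,0.25,0,0,0,0.65],[0,0,0.33,0,0,0,0.65],[0,0,0.4,0,0,0,0.65],[0,0,0.46,0,0,0,0.65],[0,0,0.49,0,0,0,0.65],[0,0,0.5,0,0,0,0.65]],
])

```text
clock: 12.85
eef_pos: [679.1, 189.2, 293.5]
eef_rot: [3.14, 0.003, 2.794]
wrist_force: [0.3, 0.5, -1.9]
finger_gap: 44.9
finger_force: 15.0
```

Call:
servo_tool([
  [[-0.01,-0.02,0,0,0,0,0.65],[-0.03,-0.06,0,0,0,0,0.65],[-0.05,-0.12,0,0,0,0,0.65],[-0.08,-0.18,0,0,0,0,0.65],[-0.1,-0.24,0,0,0,0,0.65],[-0.12,-0.3,0,0,0,0,0.65],[-0.15,-0.35,0,0,0,0,0.65],[-0.16,-0.38,0,0,0,0,0.65],[-0.1628,-0.3874,0,0,0,0,0.65],[-0.1628,-0.3874,0,0,0,0,0.65]],
])

```text
clock: 13.85
eef_pos: [597.8, -4.4, 290.3]
eef_rot: [3.141, -0.0, 2.793]
wrist_force: [1.3, 0.4, -1.0]
finger_gap: 45.2
finger_force: 15.0
```

Call:
servo_tool([
  [[0,0,-0.02,0,0,0,0.65],[0,0,-0.06,0,0,0,0.65],[0,0,-0.12,0,0,0,0.65],[0,0,-0.18,0,0,0,0.65],[0,0,-0.24,0,0,0,0.65],[0,0,-0.29,0,0,0,0.65],[0,0,-0.33,0,0,0,0.65],[0,0,-0.36,0,0,0,0.65],[0,0,-0.38,0,0,0,0.65],[0,0,-0.38,0,0,0,0.65]],
])

```text
clock: 14.85
eef_pos: [597.2, -4.2, 99.1]
eef_rot: [-3.141, -0.002, 2.794]
wrist_force: [-0.0, -0.4, 0.1]
finger_gap: 45.4
finger_force: 15.0
```

Run:
```python
from h import *
c=shot('scene');a=c['frame'][170:330,130:330]
cv2.imwrite('pics/b2.png',cv2.resize(a,(600,480),interpolation=2)[...,::-1])
```

```text
(no output)
```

View pics/b2.png

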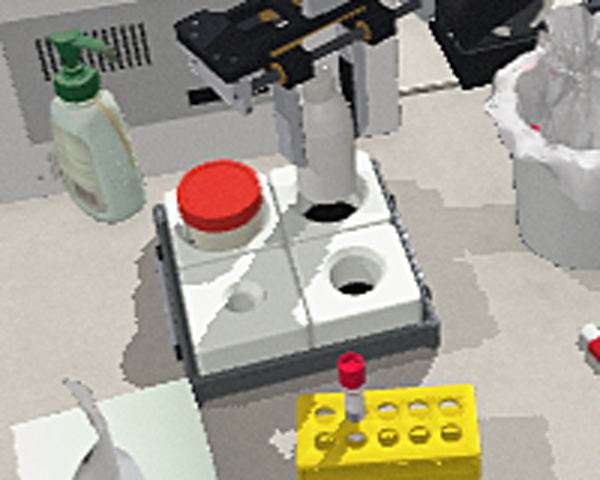

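The bottle hangs upright over well B at (328,205), well centred. Lowering.

Call:
servo_tool([
  [[0,0,-0.015,0,0,0,0.65],[0,0,-0.03,0,0,0,0.65],[0,0,-0.04,0,0,0,0.65],[0,0,-0.05,0,0,0,0.65],[0,0,-0.05,0,0,0,0.65]],
])

```text
clock: 15.4
eef_pos: [597.3, -4.6, 74.7]
eef_rot: [-3.141, -0.001, 2.794]
wrist_force: [0.6, 0.2, -1.5]
finger_gap: 45.1
finger_force: 15.0
```

Call:
servo_tool([
  [[0,0,-0.01,0,0,0,0.65],[0,0,-0.02,0,0,0,0.65],[0,0,-0.03,0,0,0,0.65],[0,0,-0.036,0,0,0,0.65],[0,0,-0.041,0,0,0,0.65],[0,0,-0.041,0,0,0,0.65]],
])

```text
clock: 16.0
eef_pos: [597.7, -4.6, 54.9]
eef_rot: [-3.142, 0.0, 2.794]
wrist_force: [0.9, -0.5, 0.2]
finger_gap: 45.0
finger_force: 15.0
```

Call:
servo_tool([
  [[0,0,-0.002,0,0,0,0.65],[0,0,-0.002,0,0,0,0.65],[0,0,-0.002,0,0,0,0.48],[0,0,-0.002,0,0,0,0.44],[0,0,-0.002,0,0,0,0.38],[0,0,-0.002,0,0,0,0.36],[0,0,-0.002,0,0,0,0.36]],
])

```text
clock: 16.7
eef_pos: [597.6, -4.6, 53.9]
eef_rot: [-3.142, -0.0, 2.794]
wrist_force: [-0.4, 0.1, 0.0]
finger_gap: 59.7
finger_force: 0.0
```

Call:
servo_tool([
  [[0,0,0.02,0,0,0,0.36],[0,0,0.06,0,0,0,0.36],[0,0,0.12,0,0,0,0.36],[0,0,0.2,0,0,0,0.36],[0,0,0.28,0,0,0,0.36],[0,0,0.36,0,0,0,0.36],[0,0,0.44,0,0,0,0.36],[0,0,0.473,0,0,0,0.36],[0,0,0.473,0,0,0,0.36]],
])

```text
clock: 17.6
eef_pos: [598.1, -4.6, 293.9]
eef_rot: [3.14, 0.005, 2.794]
wrist_force: [0.1, 0.2, -0.7]
finger_gap: 60.7
finger_force: 0.0
```

Call:
servo_tool([
  [[-0.02,-0.06,0,0,0,-0.04,0.36],[-0.05,-0.14,0,0,0,-0.08,0.36],[-0.1,-0.22,0,0,0,-0.13,0.36],[-0.15,-0.3,0,0,0,-0.17,0.36],[-0.2,-0.38,0,0,0,-0.21,0.36],[-0.22,-0.46,0,0,0,-0.26,0.36],[-0.24,-0.54,0,0,0,-0.3,0.36],[-0.26,-0.6,0,0,0,-0.34,0.36],[-0.28,-0.66,0,0,0,-0.38,0.36],[-0.2916,-0.7,0,0,0,-0.4167,0.36]],
])

```text
clock: 18.6
eef_pos: [450.5, -356.2, 288.9]
eef_rot: [-3.14, -0.001, 1.478]
wrist_force: [-0.2, -1.1, 0.6]
finger_gap: 60.0
finger_force: 0.0
```

Call:
servo_tool([
  [[0,-0.02,0,0,0,-0.04,0.36],[0,-0.04,0,0,0,-0.08,0.36],[0,-0.06,0,0,0,-0.13,0.36],[0,-0.08,0,0,0,-0.17,0.36],[0,-0.0906,0,0,0,-0.21,0.36],[0,-0.0906,0,0,0,-0.26,0.36],[0,-0.0906,0,0,0,-0.3,0.36],[0,-0.0906,0,0,0,-0.34,0.36],[0,-0.0906,0,0,0,-0.38,0.36],[0,-0.0906,0,0,0,-0.4167,0.36]],
])

```text
clock: 19.6
eef_pos: [451.6, -399.6, 289.0]
eef_rot: [-3.14, 0.001, 0.17]
wrist_force: [0.1, -0.2, 0.1]
finger_gap: 60.2
finger_force: 0.0
```

Call:
servo_tool([
  [[0,0,-0.04,0,0,0,0.36],[0,0,-0.1,0,0,0,0.36],[0,0,-0.18,0,0,0,0.36],[0,0,-0.24,0,0,0,0.36],[0,0,-0.28,0,0,0,0.36],[0,0,-0.3,0,0,0,0.36],[0,0,-0.3,0,0,0,0.36]],
])

```text
clock: 20.3
eef_pos: [451.2, -399.3, 138.8]
eef_rot: [-3.139, 0.002, 0.175]
wrist_force: [0.4, -0.8, -0.4]
finger_gap: 59.8
finger_force: 0.0
```

Run:
```python
from h import *
a=shot('scene')['frame'][80:240,240:440]; b=shot('top')['frame'][200:320,310:460]
w=cv2.hconcat([cv2.resize(a,(400,320),interpolation=2),cv2.resize(b,(400,320),interpolation=2)])
cv2.imwrite('pics/c1.png',w[...,::-1])
```

```text
(no output)
```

View pics/c1.png

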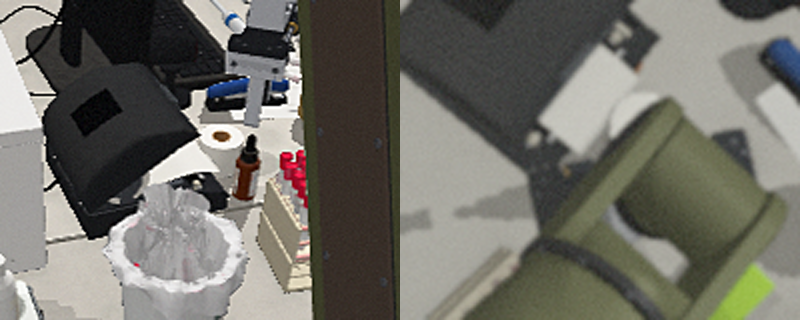

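The dropper at (247,170) stands just below the fingers at (255,115), and the roll at (220,140) is clear. Descending.

Call:
servo_tool([
  [[0,0,-0.04,0,0,0,0.36],[0,0,-0.08,0,0,0,0.36],[0,0,-0.12,0,0,0,0.36],[0,0,-0.16,0,0,0,0.36],[0,0,-0.19,0,0,0,0.36],[0,0,-0.206,0,0,0,0.36],[0,0,-0.206,0,0,0,0.36]],
], newtons=12)

```text
clock: 21.1
eef_pos: [451.8, -399.8, 37.1]
eef_rot: [-3.141, 0.0, 0.175]
wrist_force: [0.0, 0.3, 0.5]
finger_gap: 60.1
finger_force: 0.0
```

Call:
servo_tool([
  [[0,0,0,0,0,0,0.45],[0,0,0,0,0,0,0.55],[0,0,0,0,0,0,0.6],[0,0,0,0,0,0,0.65],[0,0,0,0,0,0,0.7],[0,0,0,0,0,0,0.75],[0,0,0,0,0,0,0.8],[0,0,0,0,0,0,0.8]],
])

```text
clock: 21.9
eef_pos: [452.0, -400.1, 37.8]
eef_rot: [3.141, -0.0, 0.175]
wrist_force: [-0.2, 0.1, 3.6]
finger_gap: 32.9
finger_force: 11.8
```

Call:
servo_tool([
  [[0,0,0.01,0,0,0,0.8],[0,0,0.04,0,0,0,0.8],[0,0,0.1,0,0,0,0.8],[0,0,0.17,0,0,0,0.8],[0,0,0.25,0,0,0,0.8],[0,0,0.33,0,0,0,0.8],[0,0,0.4,0,0,0,0.8],[0,0,0.46,0,0,0,0.8],[0,0,0.49,0,0,0,0.8],[0,0,0.5,0,0,0,0.8]],
])

```text
clock: 22.9
eef_pos: [451.9, -399.9, 290.2]
eef_rot: [3.139, -0.002, 0.176]
wrist_force: [0.2, -0.8, -1.6]
finger_gap: 32.9
finger_force: 11.7
```

Call:
servo_tool([
  [[0,0.01,0,0,0,0,0.8],[0.01,0.04,0,0,0,0,0.8],[0.02,0.08,0,0,0,0,0.8],[0.03,0.13,0,0,0,0,0.8],[0.04,0.18,0,0,0,0,0.8],[0.05,0.24,0,0,0,0,0.8],[0.06,0.3,0,0,0,0,0.8],[0.07,0.36,0,0,0,0,0.8],[0.08,0.42,0,0,0,0,0.8],[0.09,0.48,0,0,0,0,0.8]],
])

```text
clock: 23.9
eef_pos: [496.4, -157.4, 286.5]
eef_rot: [-3.141, 0.001, 0.176]
wrist_force: [0.6, -0.2, -0.7]
finger_gap: 32.5
finger_force: 11.7
```

Call:
servo_tool([
  [[0.01,0.06,0,0,0,0,0.8],[0.02,0.12,0,0,0,0,0.8],[0.03,0.18,0,0,0,0,0.8],[0.04,0.24,0,0,0,0,0.8],[0.05,0.3,0,0,0,0,0.8],[0.06,0.35,0,0,0,0,0.8],[0.07,0.39,0,0,0,0,0.8],[0.08,0.415,0,0,0,0,0.8],[0.082,0.4226,0,0,0,0,0.8],[0.082,0.4226,0,0,0,0,0.8]],
])

```text
clock: 24.9
eef_pos: [537.6, 51.6, 287.0]
eef_rot: [-3.142, 0.001, 0.176]
wrist_force: [-0.2, 0.4, 0.1]
finger_gap: 32.9
finger_force: 11.7
```

Call:
servo_tool([
  [[0,0,-0.02,0,0,0,0.8],[0,0,-0.06,0,0,0,0.8],[0,0,-0.12,0,0,0,0.8],[0,0,-0.18,0,0,0,0.8],[0,0,-0.24,0,0,0,0.8],[0,0,-0.29,0,0,0,0.8],[0,0,-0.33,0,0,0,0.8],[0,0,-0.36,0,0,0,0.8],[0,0,-0.38,0,0,0,0.8],[0,0,-0.38,0,0,0,0.8]],
])

```text
clock: 25.9
eef_pos: [537.0, 50.8, 96.0]
eef_rot: [-3.141, 0.002, 0.175]
wrist_force: [-0.1, 0.6, 0.0]
finger_gap: 32.9
finger_force: 11.7
```

Run:
```python
from h import *
c=shot('scene');a=c['frame'][170:330,130:330]
cv2.imwrite('pics/c2.png',cv2.resize(a,(600,480),interpolation=2)[...,::-1])
```

```text
(no output)
```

View pics/c2.png

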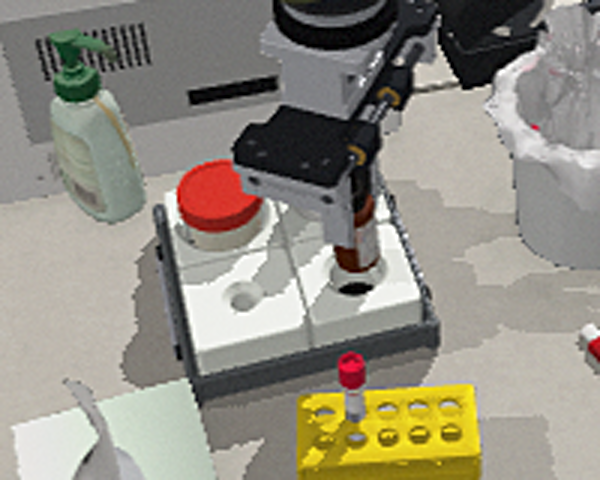

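The dropper is upright over well C at (357,275) and looks centred.

Call:
servo_tool([
  [[0,0,-0.015,0,0,0,0.8],[0,0,-0.03,0,0,0,0.8],[0,0,-0.04,0,0,0,0.8],[0,0,-0.05,0,0,0,0.8],[0,0,-0.05,0,0,0,0.8]],
])

```text
clock: 26.45
eef_pos: [537.5, 51.5, 71.8]
eef_rot: [-3.141, 0.001, 0.175]
wrist_force: [-0.4, 1.2, -1.2]
finger_gap: 32.8
finger_force: 11.6
```

Call:
servo_tool([
  [[0,0,-0.01,0,0,0,0.8],[0,0,-0.02,0,0,0,0.8],[0,0,-0.03,0,0,0,0.8],[0,0,-0.036,0,0,0,0.8],[0,0,-0.041,0,0,0,0.8],[0,0,-0.041,0,0,0,0.8]],
])

```text
clock: 27.05
eef_pos: [537.7, 51.4, 51.6]
eef_rot: [-3.142, 0.001, 0.175]
wrist_force: [-0.3, 1.5, -1.2]
finger_gap: 32.9
finger_force: 11.6
```

Call:
servo_tool([
  [[0,0,-0.001,0,0,0,0.8],[0,0,-0.001,0,0,0,0.62],[0,0,-0.001,0,0,0,0.58],[0,0,-0.001,0,0,0,0.52],[0,0,-0.001,0,0,0,0.48],[0,0,-0.001,0,0,0,0.48],[0,0,-0.001,0,0,0,0.48]],
])

```text
clock: 27.75
eef_pos: [537.8, 51.4, 51.5]
eef_rot: [3.142, -0.0, 0.175]
wrist_force: [0.5, 0.7, 0.1]
finger_gap: 48.7
finger_force: 0.0
```

Call:
servo_tool([
  [[0,0,0.02,0,0,0,0.48],[0,0,0.06,0,0,0,0.48],[0,0,0.12,0,0,0,0.48],[0,0,0.2,0,0,0,0.48],[0,0,0.28,0,0,0,0.48],[0,0,0.36,0,0,0,0.48],[0,0,0.44,0,0,0,0.48],[0,0,0.472,0,0,0,0.48],[0,0,0.472,0,0,0,0.48]],
])

```text
clock: 28.65
eef_pos: [538.3, 51.4, 290.6]
eef_rot: [3.141, -0.005, 0.175]
wrist_force: [0.0, -0.2, -0.0]
finger_gap: 48.9
finger_force: 0.0
```

Call:
servo_tool([
  [[-0.04,0.06,0,0,0,0,0.48],[-0.08,0.12,0,0,0,0,0.48],[-0.12,0.18,0,0,0,0,0.48],[-0.1302,0.2002,0,0,0,0,0.48],[-0.1302,0.2002,0,0,0,0,0.48],[-0.1302,0.2002,-0.08,0,0,0,0.48],[-0.1302,0.2002,-0.16,0,0,0,0.48],[-0.1302,0.2002,-0.24,0,0,0,0.48],[-0.1302,0.2002,-0.3,0,0,0,0.48],[-0.1302,0.2002,-0.3,0,0,0,0.48]],
], newtons=10)

```text
clock: 29.65
eef_pos: [471.3, 150.0, 133.5]
eef_rot: [3.141, 0.007, 0.174]
wrist_force: [-1.3, 0.8, 1.0]
finger_gap: 48.8
finger_force: 0.0
```

Run:
```python
from h import *
c=shot('scene');a=c['frame'][180:350,130:330]
cv2.imwrite('pics/d1.png',cv2.resize(a,(600,510),interpolation=2)[...,::-1])
```

```text
(no output)
```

View pics/d1.png

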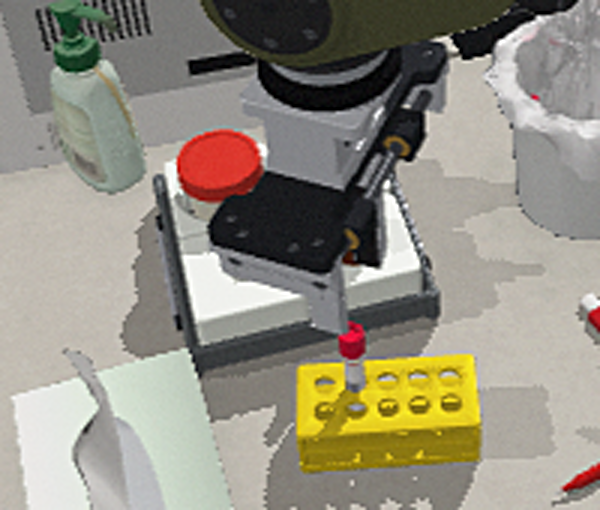

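The tube cap at (350,340) lies just below the fingers at (330,320). Descending to the cap.

Call:
servo_tool([
  [[0,0,-0.02,0,0,0,0.48],[0,0,-0.06,0,0,0,0.48],[0,0,-0.1,0,0,0,0.48],[0,0,-0.125,0,0,0,0.48],[0,0,-0.132,0,0,0,0.48],[0,0,-0.132,0,0,0,0.48]],
], newtons=10)

```text
clock: 30.3
eef_pos: [473.1, 151.5, 71.9]
eef_rot: [-3.142, -0.0, 0.175]
wrist_force: [-0.6, 0.2, -0.9]
finger_gap: 48.7
finger_force: 0.0
```

Call:
servo_tool([
  [[0,0,0,0,0,0,0.6],[0,0,0,0,0,0,0.65],[0,0,0,0,0,0,0.7],[0,0,0,0,0,0,0.75],[0,0,0,0,0,0,0.8],[0,0,0,0,0,0,0.85],[0,0,0,0,0,0,0.9],[0,0,0,0,0,0,0.95],[0,0,0,0,0,0,0.95]],
])

```text
clock: 31.2
eef_pos: [472.8, 151.5, 71.5]
eef_rot: [3.142, -0.0, 0.175]
wrist_force: [-0.5, -0.1, 0.5]
finger_gap: 15.3
finger_force: 10.0
```

Call:
servo_tool([
  [[0,0,0.005,0,0,0,0.95],[0,0,0.02,0,0,0,0.95],[0,0,0.05,0,0,0,0.95],[0,0,0.09,0,0,0,0.95],[0,0,0.14,0,0,0,0.95],[0,0,0.19,0,0,0,0.95],[0,0,0.24,0,0,0,0.95],[0,0,0.28,0,0,0,0.95],[0,0,0.3,0,0,0,0.95],[0,0,0.3,0,0,0,0.95]],
])

```text
clock: 32.2
eef_pos: [473.1, 151.6, 222.6]
eef_rot: [-3.141, -0.002, 0.175]
wrist_force: [-0.8, 0.2, -0.8]
finger_gap: 15.2
finger_force: 10.0
```

Call:
servo_tool([
  [[0.01,0,0,0,0,0,0.95],[0.04,-0.01,0,0,0,0,0.95],[0.08,-0.03,0,0,0,0,0.95],[0.12,-0.04,0,0,0,0,0.95],[0.16,-0.05,0,0,0,0,0.95],[0.2,-0.06,0,0,0,0,0.95],[0.23,-0.075,0,0,0,0,0.95],[0.24,-0.08,0,0,0,0,0.95],[0.2422,-0.0806,0,0,0,0,0.95],[0.2422,-0.0806,0,0,0,0,0.95]],
])

```text
clock: 33.2
eef_pos: [593.4, 111.4, 220.9]
eef_rot: [-3.141, 0.001, 0.176]
wrist_force: [-0.5, 0.9, -0.9]
finger_gap: 15.4
finger_force: 10.0
```

Call:
servo_tool([
  [[0,0,-0.02,0,0,0,0.95],[0,0,-0.05,0,0,0,0.95],[0,0,-0.09,0,0,0,0.95],[0,0,-0.13,0,0,0,0.95],[0,0,-0.16,0,0,0,0.95],[0,0,-0.18,0,0,0,0.95],[0,0,-0.19,0,0,0,0.95],[0,0,-0.19,0,0,0,0.95]],
])

```text
clock: 34.0
eef_pos: [593.7, 111.3, 126.2]
eef_rot: [-3.142, 0.0, 0.176]
wrist_force: [-0.3, 0.6, 0.4]
finger_gap: 15.5
finger_force: 10.0
```

Run:
```python
from h import *
c=shot('scene');a=c['frame'][190:310,150:300]
cv2.imwrite('pics/d2.png',cv2.resize(a,(750,600),interpolation=2)[...,::-1])
```

```text
(no output)
```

View pics/d2.png

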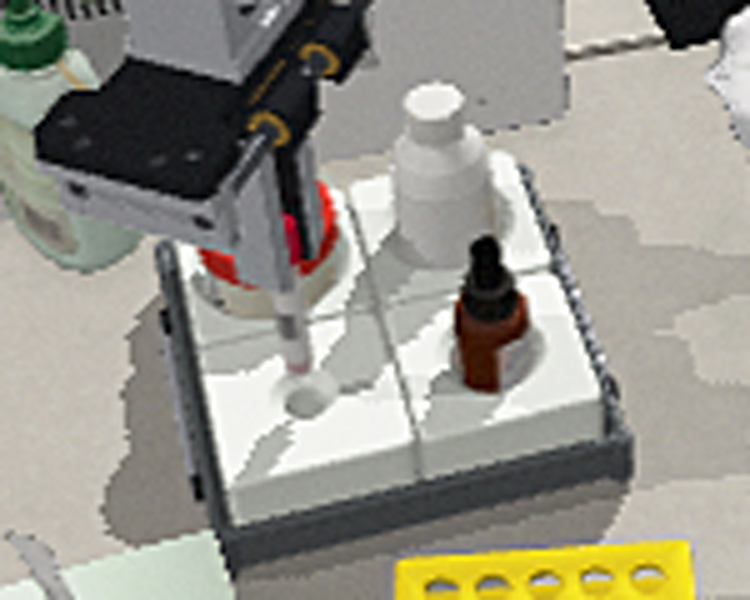

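Bottle and dropper are seated. The tube tip is at (298,370) and the D mouth at (306,395). I'll check this against the projection.

Run:
```python
from h import *
c=dict(np.load('scene.npz')); M=np.linalg.inv(c['cam_to_world']); f=210/np.tan(np.radians(c['vfov'])/2)
for P in([593.8,111.1,63],[593.8,111.1,48],[593.8,111.1,100],[598.8,111.1,63],[593.8,116.1,63]):
    q=M@np.r_[np.array(P)-[1.2*-1,0.9,0] ,1] if 0 else M@np.r_[np.array(P)+[-1.2,.9,0],1]
    print(P,((q[0]/q[2]*f+c['cx']-150)*5).round(1),((q[1]/q[2]*f+c['cy']-190)*5).round(1))
```

```text
[593.8, 111.1, 63] 298.9 370.4
[593.8, 111.1, 48] 302.8 393.7
[593.8, 111.1, 100] 289.0 311.0
[598.8, 111.1, 63] 289.4 366.0
[593.8, 116.1, 63] 291.8 378.4
```

Call:
servo_tool([
  [[-0.0016,0,-0.01,0,0,0,0.95],[-0.0016,0,-0.02,0,0,0,0.95],[-0.0016,0,-0.03,0,0,0,0.95],[-0.0016,0,-0.04,0,0,0,0.95],[-0.0016,0,-0.05,0,0,0,0.95],[-0.0016,0,-0.05,0,0,0,0.95]],
])

```text
clock: 34.65
eef_pos: [592.7, 111.2, 100.5]
eef_rot: [-3.142, 0.001, 0.175]
wrist_force: [0.4, 0.4, -0.1]
finger_gap: 15.6
finger_force: 10.0
```

Call:
servo_tool([
  [[0,0,-0.01,0,0,0,0.95],[0,0,-0.02,0,0,0,0.95],[0,0,-0.03,0,0,0,0.95],[0,0,-0.04,0,0,0,0.95],[0,0,-0.046,0,0,0,0.95],[0,0,-0.046,0,0,0,0.95]],
])

```text
clock: 35.25
eef_pos: [592.9, 111.2, 78.0]
eef_rot: [-3.142, 0.001, 0.175]
wrist_force: [-0.4, -0.6, 0.4]
finger_gap: 15.6
finger_force: 10.0
```

Smooth. Release, then raise and back away.

Call:
servo_tool([
  [[0,0,-0.002,0,0,0,0.95],[0,0,-0.002,0,0,0,0.8],[0,0,-0.002,0,0,0,0.75],[0,0,-0.002,0,0,0,0.7],[0,0,-0.002,0,0,0,0.65],[0,0,-0.002,0,0,0,0.65],[0,0,-0.002,0,0,0,0.65]],
])

```text
clock: 35.95
eef_pos: [593.1, 111.2, 77.5]
eef_rot: [3.142, -0.0, 0.175]
wrist_force: [0.2, -0.9, 0.0]
finger_gap: 32.8
finger_force: 0.0
```

Call:
servo_tool([
  [[0,0,0.02,0,0,0,0.65],[0,0,0.06,0,0,0,0.65],[0,0,0.12,0,0,0,0.65],[0,0,0.2,0,0,0,0.65],[0,0,0.28,0,0,0,0.65],[0,0,0.36,0,0,0,0.65],[0,0,0.4,0,0,0,0.65],[-0.1,0,0.4,0,0,0,0.65],[-0.2,0,0.4,0,0,0,0.65],[-0.3,0,0.4,0,0,0,0.65]],
])

```text
clock: 36.95
eef_pos: [441.1, 111.1, 277.7]
eef_rot: [-3.142, -0.0, 0.175]
wrist_force: [0.1, -0.4, 0.8]
finger_gap: 32.9
finger_force: 0.0
```

Call:
servo_tool([
  [[0,-0.1,0,0,0,0,0.65],[0,-0.2,0,0,0,0,0.65],[0,-0.3,0,0,0,0,0.65],[0,-0.4,0,0,0,0,0.65],[0,-0.5,0,0,0,0,0.65],[0,-0.5,0,0,0,0,0.65],[0,-0.5,0,0,0,0,0.65],[0,-0.5,0,0,0,0,0.65]],
])

```text
clock: 37.75
eef_pos: [443.1, -137.9, 277.9]
eef_rot: [3.142, -0.0, 0.176]
wrist_force: [-1.1, -1.0, 0.7]
finger_gap: 32.6
finger_force: 0.0
```

Run:
```python
from h import *
from m import block,circ
a=shot('scene'); b=shot('top')
w=cv2.hconcat([cv2.resize(a['frame'][170:330,130:330],(400,320),interpolation=2),cv2.resize(b['frame'][150:310,110:310],(400,320),interpolation=2)])
cv2.imwrite('pics/e1.png',w[...,::-1])
for c,o in((a,[1.2,-.9,0]),(b,[-1.2,.9,0])):
    p=pts(c)+o
    for k,xy,lo,hi,r in(('A',(653.6,55.1),74,92,40),('B',(597.6,-4.7),112,135,25),('C',(537.8,51.3),85,125,25),('D',(593.8,111.1),85,112,20),('rack',(450,148),36,48,75)):
        q=p[block(p,lo,hi,xy,r)]
        if len(q)>3: print(k,len(q),circ(q),np.percentile(q[:,2],[50,95]).round(1))
print(manip.read_state()['clock'])
```

```text
A 466 [654.   54.5  33. ] [78.1 80. ]
B 120 [599.8  -4.3  13.5] [122.7 125. ]
C 116 [538.6  49.9  12.5] [ 93.5 114. ]
D 78 [593.2 111.4   9.2] [ 98.7 102.6]
rack 1222 [450.1 147.9  64.5] [41.9 43.9]
A 437 [653.1  55.1  31.4] [78.5 82.5]
B 93 [598.7  -3.9  13.4] [124.2 128. ]
C 68 [537.7  48.2  11.2] [ 93.4 115.2]
D 41 [592.5 110.8   8. ] [ 99.6 104.6]
rack 758 [449.9 149.1  63.6] [41.7 46. ]
37.85
```

View pics/e1.png

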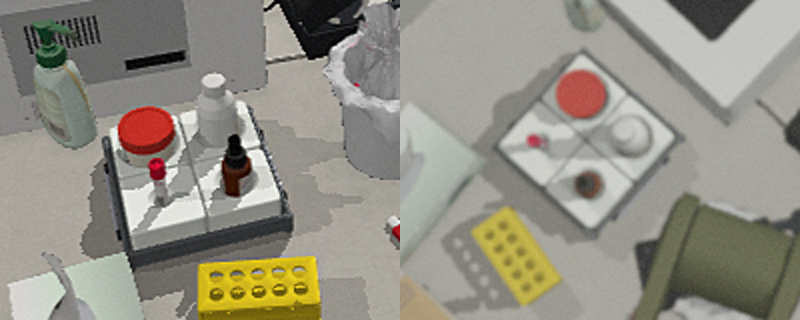

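All four items stand upright in their wells: cup (147,130), bottle (215,110), dropper (235,165) and tube (157,180). Their top heights match the seated heights of 79, 124, 116 and 102 mm, and the rack has not moved.

```bash
python3 -c "
from cell import manip; print(manip.sign_off())"
```

```text
the job is handed in; nothing more can be done
None
```

The cup, bottle, dropper and tube each stand upright on the bottom of their own wells, the yellow rack and label roll were left in place, and the job was handed in at about 38 s.

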